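# Clamp a cold chisel in the V-block under the T-handle screw

## Robot

A 7-joint arm with a two-finger parallel gripper is mounted at the origin on the work surface. World frame = base frame: x ahead of the robot, y to its left, z up, the work surface at z = 0. Lengths are in m, angles in degrees, forces in N, time in s.
With the tool pointing down it reaches from about 0.425 to 0.875 m from the base axis. Payload 4.7 kg.
Tool frame: the origin (TCP) lies midway between the tips of the shut fingers; the grasp point (between the pads) lies 19 mm behind it; z points along the fingers, y is the direction in which the jaws open and shut (so a half turn about z gives the same grasp; the last joint's range is limited). The gripper opens to 87 mm and grips with 3 to 60 N. Pads are 19 mm wide; open, the fingers measure 117 mm over their backs; the gripper's body (75 mm by 190 mm) begins 51 mm behind the grasp point.
Start: joints at [-71.843, 18.392, -4.016, 83.108, 1.295, 78.541, -3.26], TCP at [0.194, 0.62, 0.223] pointing down, gripper open.
Joint ranges: [-163.93, 163.93], [-17.29, 119.83], [-79.2, 71.16], [3.27, 140.29], [-89.18, 269.18], [5.43, 117.66], [-154.24, 154.24]. Speed limits (degrees/s): [147.25, 147.25, 180, 180, 180, 180, 180].

## Interface

Orientations are given as [roll, pitch, yaw] about the fixed x, y, z axes, in that order (R = Rz(yaw) Ry(pitch) Rx(roll)).
In Python, from cell import env gives the robot as it stands. The module is installed in compiled form; this text tells all that it offers.
- The arm moves only by the tool servo_tool, never from a script. Its argument "plan" is a list of rows, each a list of 3 entries, a list of its own where there are three numbers: the opening, from 0 (shut) to 1 (fully open), then the shift along the tool's x, y, z in cm, then the turn, a rotation vector about the tool's x, y, z in degrees. A call has 1 to 20 rows; each row shifts and turns the pose as measured when the row begins, along the tool's axes as they then stand; what a row does not reach is not made up. A row lasts 1/12 s, in which the tool goes at most 41.7 mm and 7.16 degrees, less where a joint would pass 70% of its speed; a pose out of reach is approached as far as the arm can. A call is refused whole if a number of a shift passes 4.17 or a number of a turn 7.16, either way. A call with a gripper value outside its range is refused whole. The fingers move at their own pace and stop on an object; "force" is the grip in N (left out, the last holds). Time passes only in rows, so rows that do not move let the fingers close. It gives the time, the measured TCP pose, the force and the opening at its end, in the units of the state.
- env.get_obs(): the state, without advancing time (a new reading comes with each control period).
- env.read_camera(name): name is "side" or "top"; returns a dict with "image" (420x560x3 uint8, blue, green, red), "fx", "fy", "cx", "cy" (pixels), "k1" (the pictures are not rectified: a ray, as slopes to the right and down, at radius r is drawn at 1 + k1 r^2 times it, then the intrinsics apply), "rvec" (rotation vector, rad) and "tvec" (3), from world to camera coordinates, as OpenCV has them. Camera axes: x right, y down, z forward; pixel columns grow to the right and rows downward; lengths in m; the calibration is good to about 2 mm. A picture is of the moment at which its call begins. There is no depth.
- env.sign_off(): hands the job in, once; it reports no verdict.
The state is a dict: "time_s": time; "qpos": joint angles; "joint_velocities": joint speeds; "effort": joint torques, N m; "tool_pos": TCP position; "tool_rot": TCP orientation; "force": force on the tool from outside, world axes, zero at the start; "wrist_torque": the same for the moment, N m; "grip_width": finger opening in m.
Only numpy, scipy, OpenCV 4.12 (cv2) and the standard library are available. Lean on these libraries where they do the work, as an engineer would, in place of code of your own. Each camera call takes 0.05 s, during which the arm holds its last target. There are 200 camera calls.

## Task

Pick up the cold chisel and lay it in the V-block of the screw clamp, head first, sliding it under the screw until its head rests against the stop plate. Then turn the T-handle clockwise until the rising resistance shows that the chisel is firmly clamped, but do not overtighten it. Let go, and leave the other things on the bench where they are.

Things in the scene. Friction and masses are not known exactly. Their poses are not given: they have to be found in the camera images.
- clamp: Grey screw clamp bolted to the bench: base plate 150 x 126 x 12 mm, two posts (inner faces at y = +-33 mm) and a bridge, 98 mm along y by 30 mm along x, underside 80 and top 104 mm above the bench, with a 6 mm tall brass nut on it. Origin on the bench under the vertical screw's axis; z up, +x towards the stop plate. The chisel enters from the -x side. Fixed
- vblock: Steel V-block, 60 mm wide, standing in the clamp's base under the bridge; same x, y axes and origin as the clamp but 12 to 13.2 mm higher (packed on shims). A 90 degree V along x, 16 mm deep, 32 mm wide at the mouth, open from x = -70 to +35 mm, its top 45 mm above the origin. A dark stop plate, 8 mm thick, closes the +x end. Fixed
- stop_face (a point): Point on the stop plate's near face where the centre of the chisel's head belongs: x = 35 mm, y = 0 and z = 40.3 mm of the V-block, same axes (x straight into the stop, z up), so 52.3 to 53.5 mm above the bench
- chisel: Loose steel cold chisel, 0.21 to 0.31 kg, 175 mm long: octagonal shank 16 mm across flats, 140 mm long, then a flat blade 23 mm wide. Origin on the axis at mid-length; +x to the blunt head, z up. Starts flat on the bench, axis 8 mm up. In the V it centres itself, axis level with stop_face. When home, 35 mm of shank (x = -17 to -52 mm) stick out of the V: hold it there, clear of the T-bar
- chisel_head (a point): Centre of the flat end of the chisel's head, 87.5 mm in +x from its origin, same axes
- tbar (a point): Centre of the T-bar on top of the screw: steel bar 72 mm long (its x), 12 wide, 11 tall, on a 15 mm round stem; z up. On the screw's axis, 139 to 147 mm above the bench, sinking as the screw goes down, with 23 mm or more free below the bar. A rubber bush in the stem lets the bar yield 0.4 rad per N m against the screw. The brass foot below hangs a few mm above the top of a chisel laid in the V
- screwdriver: Bystander: loose screwdriver with a black handle, 180 mm long, lying near the chisel (they may have changed places)
- dish_a: Bystander: white square weighing dish, 65 mm, to the right of the clamp
- dish_b: Bystander: a second white weighing dish
- punch: Bystander: small square brass drift, 90 mm long
- loupe: Bystander: black loupe, 42 mm across, 40 mm tall, standing
- vial: Bystander: small amber jar, 32 mm across, 55 mm tall
- pen_cup: Bystander: black cup of pens, 72 mm across, 95 mm tall (pens to 150), beyond the clamp
- screw (a joint): Turn of the screw, rad, clockwise from above; starts at 0 to 0.9, sinks 12 mm a turn, meets the chisel after 1/8 to 3/4 turn. The torque the hand holds at rest (about 0 when free; up to 0.05 N m while moving) then rises about 0.2 N m per rad. Firm is 0.18 N m (65 N on the chisel); under 0.13 is loose, over 0.24 overtight. Let go, the bar springs back 0.1 to 0.2 rad, losing some 10 N; then it stays
There are look-alikes about, which are no part of the job. Leave any orange or purple look-alike of the clamp alone.

How it is judged:
By the outcome, as a careful person would: the job done as asked, in the order asked, and still so for the second after the job is handed in, with the robot touching nothing.
It also fails if it takes over 72 s, if anything falls off the work surface, if the arm or the gripper's body presses on something with over 40 N, if the wrist force passes 120 N, or if a joint passes its speed limit or range.

## Working session

There is one attempt and no reset: what is moved stays moved. The work goes in short steps, Python scripts to look and compute and a tool call to move; the robot and the scene stay as the last step left them, time stands still between calls to the robot, and variables do not carry over. Pictures are saved under pics/ and viewed, about 8 in all and at most 12, crops included, and the job is handed in when it is done.

Besides the shell and the picture viewer there is one more tool, called after "Emit:" in YAML: its name, and indented under it one key for each argument. servo_tool: Moves the arm, as the interface text tells. Its arguments: {"type":"object","properties":{"plan":{"type":"array"},"force":{"type":"number"}},"required":["plan"]}

```bash
mkdir -p pics; cat > h.py <<'E'
import numpy as np, cv2
from cell import env
from scipy.spatial.transform import Rotation as R
def cam(n):
    c=env.read_camera(n); return c
def ray(c,u,v):
    x=(u-c['cx'])/c['fx']; y=(v-c['cy'])/c['fy']; rd=np.hypot(x,y); r=rd
    for _ in range(30): r=rd/(1+c['k1']*r*r)
    s=r/rd if rd>0 else 1
    M=cv2.Rodrigues(np.array(c['rvec'],float))[0]; t=np.array(c['tvec'],float).ravel()
    return -M.T@t, M.T@np.array([x*s,y*s,1])
def at_z(c,u,v,z):
    o,d=ray(c,u,v); return o+d*(z-o[2])/d[2]
def proj(c,p):
    M=cv2.Rodrigues(np.array(c['rvec'],float))[0]; q=M@np.array(p)+np.array(c['tvec'],float).ravel()
    x,y=q[:2]/q[2]; f=1+c['k1']*(x*x+y*y)
    return np.array([c['cx']+c['fx']*x*f,c['cy']+c['fy']*y*f])
def save(c,name,box=None,s=1):
    im=c['image']
    if box: im=im[box[1]:box[3],box[0]:box[2]]
    cv2.imwrite('pics/'+name,cv2.resize(im,None,fx=s,fy=s,interpolation=cv2.INTER_CUBIC))
def pose():
    o=env.get_obs(); return np.array(o['tool_pos']),o['tool_rot'],o
E
python3 - <<'E'
from h import *
import pickle
for n in('top','side'):
    c=cam(n); save(c,n+'0.png',s=1.4); pickle.dump(c,open(n+'0.pkl','wb')); print(n,c['fx'],c['k1'],ray(c,280,210))
o=env.get_obs(); print(o)
E
```

```text
top 453.01776409989077 -0.08224841211652958 (array([ 0.33707676, -0.05720247,  1.22976674]), array([ 0.12490046,  0.00914868, -0.99212836]))
side 486.9676018101259 0.031004445383872883 (array([-0.02226136, -0.86248885,  0.65131668]), array([ 0.46154617,  0.73484895, -0.49718916]))
{'time_s': 0.1, 'qpos': array([-71.84316811,  18.43524543,  -4.01527959,  83.16741879,
         1.29538302,  78.54184528,  -3.26122724]), 'joint_velocities': array([-0.01967516, -0.17723467, -0.00867326, -0.12588063,  0.0769119 ,
       -0.06045081, -0.0810132 ]), 'effort': array([-5.95133570e-04, -4.92572343e+01, -4.06010868e-01, -3.13398921e+01,
       -6.42357557e-02,  3.94345669e-02,  7.01065301e-05]), 'tool_pos': array([0.19372795, 0.61993761, 0.22157028]), 'tool_rot': array([-1.79900744e+02,  5.94218748e-03,  1.62651367e+02]), 'force': array([-0.15591064, -0.12860044,  0.56860603]), 'wrist_torque': array([-3.34638952e-02, -8.00714824e-03, -6.26302299e-05]), 'grip_width': 0.08748890691618767}
```

View pics/top0.png

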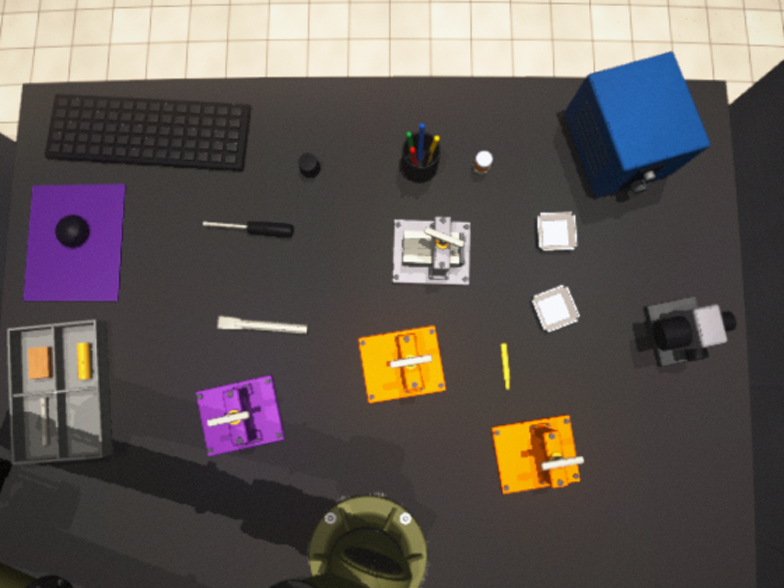

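View pics/side0.png

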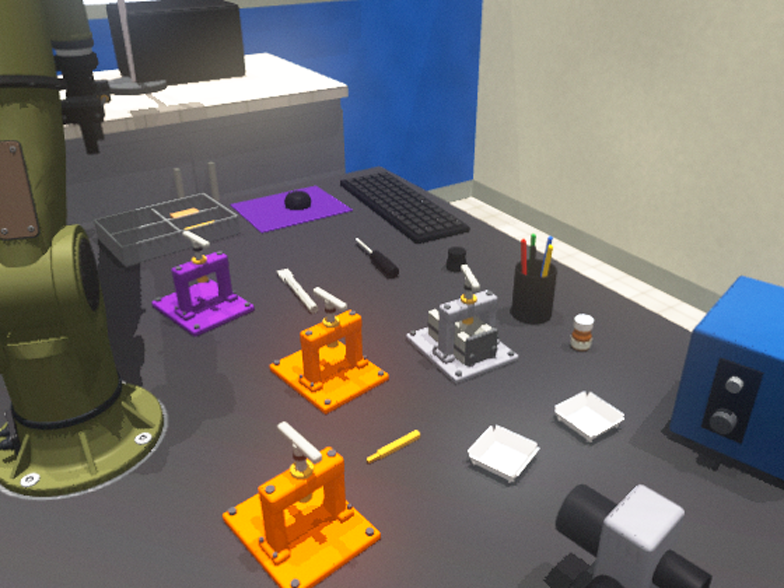

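```bash
python3 - <<'E'
from h import *
import pickle
t=pickle.load(open('top0.pkl','rb'));s=pickle.load(open('side0.pkl','rb'))
a=cv2.resize(t['image'][145:210,270:345],None,fx=6,fy=6,interpolation=cv2.INTER_CUBIC)
b=cv2.resize(s['image'][185:275,285:375],None,fx=4,fy=4,interpolation=cv2.INTER_CUBIC)
o=np.zeros((400,820,3),np.uint8);o[:390,:450]=a;o[:360,455:815]=b
cv2.imwrite('pics/c1.png',o[:, :800])
# chisel from top
im=t['image'].astype(int);m=np.zeros(im.shape[:2],np.uint8);m[215:250,145:230]=(im[215:250,145:230].min(2)>110)
ys,xs=np.nonzero(m);P=np.array([at_z(t,x,y,.012) for x,y in zip(xs,ys)])[:,:2]
c=P.mean(0);w,V=np.linalg.eigh(np.cov((P-c).T));d=V[:,1]*(-np.sign(V[1,1]));q=(P-c)@d;n=(P-c)@np.array([-d[1],d[0]])
print('ch',len(P),c,d,np.degrees(np.arctan2(d[1],d[0])),q.min(),q.max())
for l in np.arange(-.1,.1,.02):
    k=(q>l)&(q<l+.02)
    if k.any():print(l,n[k].min(),n[k].max(),n[k].mean())
hd=c+d*q.max();print('head',hd,'origin',hd-d*.0875)
# clamp base corners
for u,v in[(395,220),(470,220),(470,284),(393,282)]: print(at_z(t,u/1.4,v/1.4,.012))
E
```

```text
ch 425 [0.43018338 0.21359783] [-0.08020095 -0.99677872] -94.60011626547599 -0.08062580350677626 0.09321535861774255
-0.1 -0.0038741268473342244 0.0015435904974389386 -0.0011654957816429532
-0.08 -0.011760407159404223 0.011273878196469408 -0.00032804790395076313
-0.06 -0.010382479640496642 0.011955034072316274 0.0005741749897337986
-0.039999999999999994 -0.008552666894988436 0.008123035094100173 -0.0002714262606374126
-0.01999999999999999 -0.006958276099626171 0.008130015395053158 0.0005132702105954338
1.3877787807814457e-17 -0.007839190208325525 0.007004505335833769 -0.0005330191866305701
0.020000000000000018 -0.008271776838313526 0.008576597300889057 1.1149286931919505e-05
0.04000000000000001 -0.007370295966159906 0.007669898354373123 0.00034938656634285947
0.060000000000000026 -0.007813301446165792 0.006537779985232919 -0.0006868514098177327
0.08000000000000004 -0.006693637884646504 0.007652034242464399 0.00047773290525908967
head [0.42270742 0.12068274] origin [0.429725   0.20790088]
[ 0.6370607  -0.05165522  0.012     ]
[ 0.63714592 -0.19919442  0.012     ]
[ 0.50998205 -0.19724161  0.012     ]
[ 0.51384771 -0.04787849  0.012     ]
```

View pics/c1.png

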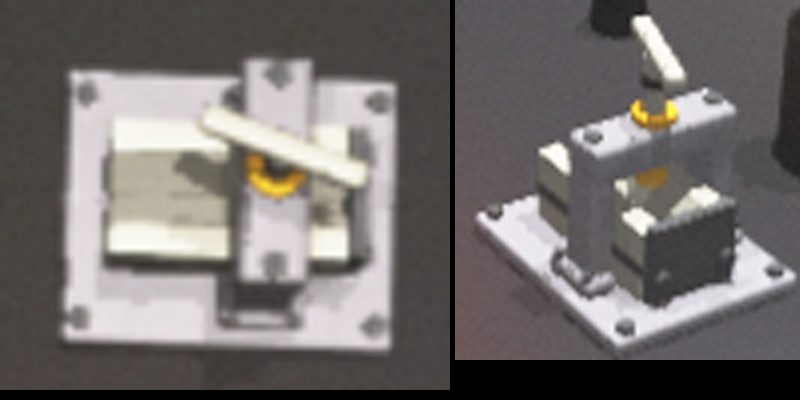

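```bash
cat > fit.py <<'E'
from h import *
import pickle
from scipy.optimize import least_squares
t=pickle.load(open('top0.pkl','rb'));s=pickle.load(open('side0.pkl','rb'))
U=lambda x,y:(270+(x+.5)/6-.5,145+(y+.5)/6-.5)
S=lambda x,y:(285+(x-455+.5)/4-.5,185+(y+.5)/4-.5)
B=.075;C=.063
T=[(70,72,-B,C,.012,1),(396,84,B,C,.012,1),(390,350,B,-C,.012,1),(62,343,-B,-C,.012,1),
(246,60,-.015,.049,.104,0),(312,60,.015,.049,.104,0),(306,282,.015,-.049,.104,0),(238,277,-.015,-.049,.104,0)]
Q=[(572,130,-.015,-.049,.104,0),(600,155,.015,-.049,.104,0),(735,107,.015,.049,.104,0),(708,90,-.015,.049,.104,0),
(477,218,-B,-C,.012,1),(620,345,B,-C,.012,1),(795,274,B,C,.012,1)]
def world(p,X): 
    c,n=np.cos(p[2]),np.sin(p[2]); return np.array([p[0]+c*X[0]-n*X[1],p[1]+n*X[0]+c*X[1],X[2]])
def res(p,wt=1,ws=1):
    r=[]
    for L,cm,f,w in((T,t,U,wt),(Q,s,S,ws)):
        for x,y,a,b,z,k in L: r+=list(w*(proj(cm,world(p,(a+k*p[3],b,z)))-f(x,y)))
    return np.array(r)
if __name__=='__main__':
    for w in((1,1),(1,0),(0,1)):
        r=least_squares(res,[.575,-.13,-1.57,0],args=w,loss='soft_l1',f_scale=.5);p=r.x
        print(p[:2],np.degrees(p[2]),p[3]);print(np.round(res(p),1).reshape(-1,2).tolist())
        if w==(1,1):P=p
    p=P
    e=[at_z(t,*U(*a),.148)[:2] for a in((203,118),(368,174))]; print('bar ends',e,(e[0]+e[1])/2,np.linalg.norm(e[0]-e[1]),np.degrees(np.arctan2(*(e[1]-e[0])[::-1])))
    e=[at_z(t,*U(*a),.0578) for a in((110,118),(106,256))]; print('vb left end',e, world(p,(-.07,.03,.0578)),world(p,(-.07,-.03,.0578)))
E
python3 fit.py
```

```text
[ 0.57483453 -0.13679496] -91.40496762237565 -0.01473604022641702
[[-0.2, -0.5], [-0.1, -1.2], [0.5, -0.2], [-0.1, -0.4], [-0.6, -1.2], [0.2, -0.9], [0.7, 0.0], [0.1, 0.6], [-2.0, 0.6], [-1.1, 0.4], [1.0, 0.4], [-0.5, -0.9], [-1.7, -0.3], [-0.7, 0.4], [0.7, 0.6]]
[ 0.5733556  -0.13653736] -91.81966084751886 -0.014572058325659276
[[-0.1, -0.2], [0.1, -0.5], [0.3, 0.5], [-0.3, -0.1], [-0.6, -0.7], [0.2, -0.3], [0.4, 0.7], [-0.2, 1.1], [-2.7, 0.6], [-1.9, 0.5], [0.5, 0.6], [-1.0, -0.7], [-2.1, -0.3], [-1.6, 0.6], [0.2, 0.9]]
[ 0.57691419 -0.13675373] -91.01233753577624 -0.015293676129858533
[[-0.6, -1.0], [-0.5, -2.0], [0.4, -1.1], [-0.1, -0.9], [-0.8, -1.9], [0.0, -1.7], [0.8, -0.8], [0.2, -0.2], [-1.2, 0.4], [-0.2, 0.2], [1.7, 0.1], [0.1, -1.2], [-1.2, -0.6], [0.1, -0.0], [1.3, 0.0]]
bar ends [array([ 0.58577616, -0.10419156]), array([ 0.56261109, -0.17099078])] [ 0.57419363 -0.13759117] 0.07070188014153236 -109.12585694644618
vb left end [array([ 0.60651128, -0.0671419 ,  0.0578    ]), array([ 0.54480292, -0.06533495,  0.0578    ])] [ 0.60654183 -0.06755157  0.0578    ] [ 0.54655986 -0.06608044  0.0578    ]
```

```bash
cat > go.py <<'E'
import sys
from h import *
# go.py x y z yaw : remaining shift in tool axes (cm) with current tool axes, and turn
a=[float(v) for v in sys.argv[1:5]]
p,r,o=pose(); M=R.from_euler('xyz',r,degrees=True)
D=R.from_euler('xyz',[180,0,a[3]],degrees=True)
print('t',round(o['time_s'],2),'pos',p.round(4),'rot',np.round(r,2),'grip',round(o['grip_width'],4),'F',np.round(o['force'],1),'T',np.round(o['wrist_torque'],3))
print('turn(tool)',(M.inv()*D).as_rotvec(degrees=True).round(2),'shift now',(M.inv().apply(np.array(a[:3])-p)*100).round(2),'shift after turn',(D.inv().apply(np.array(a[:3])-p)*100).round(2), 'q',np.round(o['qpos'],0))
E
python3 go.py .4326 .2438 .12 85.4
```

```text
t 0.1 pos [0.1937 0.6199 0.2216] rot [-1.7990e+02  1.0000e-02  1.6265e+02] grip 0.0875 F [-0.2 -0.1  0.6] T [-0.033 -0.008 -0.   ]
turn(tool) [-8.000e-02  7.000e-02  7.725e+01] shift now [-34.02 -28.76  10.21] shift after turn [-35.58  26.83  10.16] q [-72.  18.  -4.  83.   1.  79.  -3.]
```

Emit:
servo_tool:
  plan:
    - [1,[0,0,0],[0,0,7]]
    - [1,[0,0,0],[0,0,7]]
    - [1,[0,0,0],[0,0,7]]
    - [1,[0,0,0],[0,0,7]]
    - [1,[0,0,0],[0,0,7]]
    - [1,[0,0,0],[0,0,7]]
    - [1,[0,0,0],[0,0,7]]
    - [1,[0,0,0],[0,0,7]]
    - [1,[0,0,0],[0,0,7]]
    - [1,[0,0,0],[0,0,7]]
    - [1,[0,0,0],[0,0,7]]

```text
time_s: 1.02
tool_pos: [0.1927, 0.616, 0.2138]
tool_rot: [-179.8, 0.9, 83.8]
force: [0.8, -0.5, 0.3]
grip_width: 0.087
```

```bash
python3 go.py .4326 .2438 .12 85.4
```

```text
t 1.02 pos [0.1927 0.616  0.2138] rot [-179.85    0.86   83.8 ] grip 0.087 F [ 0.8 -0.5  0.3] T [-0.089  0.053 -0.043]
turn(tool) [-0.17  0.86 -1.6 ] shift now [-34.27  27.9    9.82] shift after turn [-35.18  26.9    9.38] q [-80.  19.   6.  84.  -2.  78. -80.]
```

Emit:
servo_tool:
  plan:
    - [1,[-2.8,2.3,0.5],[0,0,-1.6]]
    - [1,[-2.8,2.3,0.5],[0,0,0]]
    - [1,[-2.8,2.3,0.5],[0,0,0]]
    - [1,[-2.8,2.3,0.5],[0,0,0]]
    - [1,[-2.8,2.3,0.5],[0,0,0]]
    - [1,[-2.8,2.3,0.5],[0,0,0]]
    - [1,[-2.8,2.3,0.5],[0,0,0]]
    - [1,[-2.8,2.3,0.5],[0,0,0]]
    - [1,[-2.8,2.3,0.5],[0,0,0]]
    - [1,[-2.8,2.3,0.5],[0,0,0]]
    - [1,[-2.8,2.3,0.5],[0,0,0]]
    - [1,[-2,1,0],[0,0,0]]
    - [1,[0,0,0],[0,0,0]]

```text
time_s: 2.1
tool_pos: [0.4296, 0.249, 0.1523]
tool_rot: [-179.4, 1.2, 85.5]
force: [0.8, 0.1, -0.7]
grip_width: 0.0871
```

```bash
python3 go.py .4326 .2438 .12 85.4
```

```text
t 2.1 pos [0.4296 0.249  0.1523] rot [-179.38    1.23   85.51] grip 0.0871 F [ 0.8  0.1 -0.7] T [-0.035  0.089 -0.024]
turn(tool) [-0.62  1.23  0.11] shift now [-0.42  0.37  3.23] shift after turn [-0.49  0.34  3.23] q [-55.   3.  23. 110.  -1.  69. -37.]
```

Emit:
servo_tool:
  plan:
    - [1,[-0.2,0.2,2.5],[-0.6,1.2,0]]
    - [1,[-0.2,0.2,2.5],[0,0,0]]
    - [1,[0,0,2.5],[0,0,0]]
    - [1,[0,0,2.5],[0,0,0]]
    - [1,[0,0,1.5],[0,0,0]]
    - [1,[0,0,0],[0,0,0]]

```text
time_s: 2.6
tool_pos: [0.4336, 0.2452, 0.034]
tool_rot: [179.9, -0.3, 85.3]
force: [-0.5, -0.5, -0.4]
grip_width: 0.0871
```

```bash
python3 go.py .4326 .2438 .0035 85.4; python3 - <<'E'
from h import *
t=cam('top');a=cv2.resize(t['image'][190:270,135:240],None,fx=4,fy=4)
s=cam('side');p=proj(s,(.43,.22,.02)).astype(int);b=cv2.resize(s['image'][p[1]-50:p[1]+40,p[0]-45:p[0]+45],None,fx=4,fy=4)
o=np.zeros((360,790,3),np.uint8);o[:320,:420]=a;o[:,425:785]=b;cv2.imwrite('pics/g1.png',o)
E
```

```text
t 2.6 pos [0.4336 0.2452 0.034 ] rot [179.9   -0.3   85.27] grip 0.0871 F [-0.5 -0.5 -0.4] T [-0.156  0.055 -0.026]
turn(tool) [ 0.1  -0.3  -0.13] shift now [-0.17 -0.1   3.05] shift after turn [-0.15 -0.09  3.05] q [-53.  11.  23. 117.  -5.  53. -32.]
```

View pics/g1.png

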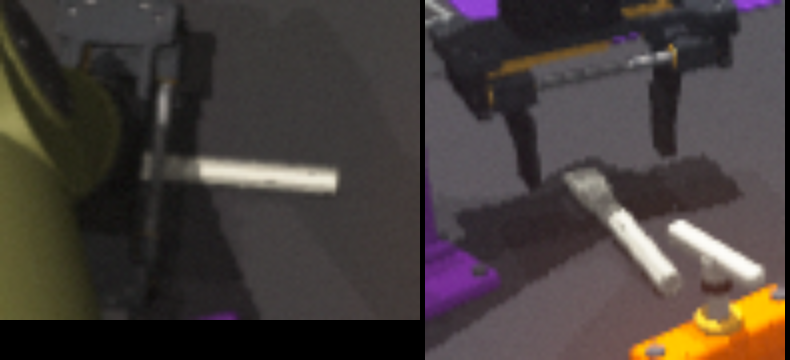

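Emit:
servo_tool:
  plan:
    - [1,[-0.1,-0.1,1.5],[0,-0.3,0]]
    - [1,[0,0,1.0],[0,0,0]]
    - [1,[0,0,0.3],[0,0,0]]
    - [0,[0,0,0],[0,0,0]]
    - [0,[0,0,0],[0,0,0]]
    - [0,[0,0,0],[0,0,0]]
    - [0,[0,0,0],[0,0,0]]
    - [0,[0,0,0],[0,0,0]]
    - [0,[0,0,0],[0,0,0]]
  force: 45

```text
time_s: 3.45
tool_pos: [0.4397, 0.2513, 0.0159]
tool_rot: [179.2, -0.8, 85.4]
force: [0.2, -0.1, -0.5]
grip_width: 0.0549
```

```bash
python3 go.py .4326 .2438 .0035 85.4
```

```text
t 3.45 pos [0.4397 0.2513 0.0159] rot [179.17  -0.78  85.4 ] grip 0.0549 F [ 0.2 -0.1 -0.5] T [-0.118  0.138 -0.002]
turn(tool) [ 0.83 -0.78 -0.01] shift now [-0.82 -0.67  1.22] shift after turn [-0.8  -0.65  1.24] q [-53.  13.  23. 117.  -6.  50. -32.]
```

Emit:
servo_tool:
  plan:
    - [0.7,[-0.4,-0.3,0.6],[0.8,-0.8,0]]
    - [0.7,[-0.4,-0.3,0.6],[0,0,0]]
    - [0.7,[0,0,0],[0,0,0]]

```text
time_s: 3.7
tool_pos: [0.4331, 0.2435, 0.0034]
tool_rot: [180.0, 0.0, 85.4]
force: [-0.3, -1.0, -0.1]
grip_width: 0.0604
```

```bash
python3 go.py .4326 .2438 .0035 85.4
```

```text
t 3.7 pos [0.4331 0.2435 0.0034] rot [1.800e+02 4.000e-02 8.539e+01] grip 0.0604 F [-0.3 -1.  -0.1] T [-0.083  0.054 -0.006]
turn(tool) [ 0.    0.04 -0.01] shift now [ 0.03 -0.05 -0.01] shift after turn [ 0.03 -0.05 -0.01] q [-53.  14.  23. 118.  -7.  50. -31.]
```

Emit:
servo_tool:
  plan:
    - [0,[0,0,0],[0,0,0]]
    - [0,[0,0,0],[0,0,0]]
    - [0,[0,0,0],[0,0,0]]

```text
time_s: 3.95
tool_pos: [0.4322, 0.2426, 0.0023]
tool_rot: [-179.9, 0.1, 85.4]
force: [-0.1, 0.2, 0.7]
grip_width: 0.0481
```

```bash
python3 go.py .4326 .2438 .0035 85.4
```

```text
t 3.95 pos [0.4322 0.2426 0.0023] rot [-1.7991e+02  1.3000e-01  8.5370e+01] grip 0.0481 F [-0.1  0.2  0.7] T [-0.109  0.001  0.02 ]
turn(tool) [-0.09  0.13 -0.03] shift now [ 0.12  0.03 -0.12] shift after turn [ 0.12  0.03 -0.12] q [-53.  14.  23. 118.  -7.  50. -31.]
```

Emit:
servo_tool:
  plan:
    - [0,[0.1,0,-0.1],[0,0,0]]
    - [0,[0,0,0],[0,0,0]]
    - [0,[0,0,0],[0,0,0]]
    - [0,[0,0,0],[0,0,0]]

```text
time_s: 4.28
tool_pos: [0.4326, 0.244, 0.0037]
tool_rot: [-179.9, 0.1, 85.4]
force: [-0.1, 0.4, -0.3]
grip_width: 0.0222
```

```bash
python3 go.py .4326 .2438 .0035 85.4
```

```text
t 4.28 pos [0.4326 0.244  0.0037] rot [-1.7994e+02  1.0000e-01  8.5370e+01] grip 0.0222 F [-0.1  0.4 -0.3] T [-0.128  0.075  0.043]
turn(tool) [-0.06  0.1  -0.03] shift now [-0.02  0.    0.02] shift after turn [-0.02  0.    0.02] q [-53.  14.  22. 118.  -7.  50. -31.]
```

Emit:
servo_tool:
  plan:
    - [0,[0,0,0],[0,0,0]]
    - [0,[0,0,0],[0,0,0]]
    - [0,[0,0,0],[0,0,0]]
    - [0,[0,0,0],[0,0,0]]

```text
time_s: 4.62
tool_pos: [0.433, 0.2441, 0.0038]
tool_rot: [-180.0, 0.1, 85.4]
force: [-0.0, 0.0, 0.3]
grip_width: 0.0158
```

```bash
python3 go.py .4326 .2438 .15 85.4
```

```text
t 4.62 pos [0.433  0.2441 0.0038] rot [-1.80e+02  9.00e-02  8.54e+01] grip 0.0158 F [-0.   0.   0.3] T [-0.159 -0.022  0.064]
turn(tool) [-0.    0.09  0.  ] shift now [ -0.05  -0.04 -14.62] shift after turn [ -0.03  -0.04 -14.62] q [-53.  14.  23. 118.  -7.  50. -31.]
```

Emit:
servo_tool:
  plan:
    - [0,[0,0,-0.6],[0,0,0]]
    - [0,[0,0,-1.2],[0,0,0]]
    - [0,[0,0,-2],[0,0,0]]
    - [0,[0,0,-2.5],[0,0,0]]
    - [0,[0,0,-2.5],[0,0,0]]
    - [0,[0,0,-2.5],[0,0,0]]
    - [0,[0,0,-2.5],[0,0,0]]
    - [0,[0,0,-2.5],[0,0,0]]
    - [0,[0,0,-1.5],[0,0,0]]
    - [0,[0,0,-0.5],[0,0,0]]
    - [0,[0,0,0],[0,0,0]]

```text
time_s: 5.53
tool_pos: [0.4271, 0.2407, 0.1923]
tool_rot: [-179.3, 0.6, 85.2]
force: [0.7, 1.1, -3.5]
grip_width: 0.0157
```

```bash
python3 go.py .5787 .0367 .19 88.6
```

```text
t 5.53 pos [0.4271 0.2407 0.1923] rot [-179.28    0.56   85.18] grip 0.0157 F [ 0.7  1.1 -3.5] T [ 0.043  0.006 -0.002]
turn(tool) [-0.74  0.54 -3.42] shift now [-19.05  16.82   0.21] shift after turn [-20.02  15.65   0.23] q [-55.   0.  23. 108.  -0.  73. -37.]
```

Emit:
servo_tool:
  plan:
    - [0,[-0.8,0.6,0],[-0.7,0.5,-3.4]]
    - [0,[-1.6,1.3,0],[0,0,0]]
    - [0,[-2.2,1.7,0],[0,0,0]]
    - [0,[-2.2,1.7,0],[0,0,0]]
    - [0,[-2.2,1.7,0],[0,0,0]]
    - [0,[-2.2,1.7,0],[0,0,0]]
    - [0,[-2.2,1.7,0],[0,0,0]]
    - [0,[-2.2,1.7,0],[0,0,0]]
    - [0,[-2.0,1.6,0],[0,0,0]]
    - [0,[-1.2,0.9,0],[0,0,0]]
    - [0,[-0.6,0.4,0],[0,0,0]]
    - [0,[0,0,0],[0,0,0]]

```text
time_s: 6.53
tool_pos: [0.5659, 0.0335, 0.1724]
tool_rot: [-178.4, 0.7, 89.0]
force: [0.3, -0.2, -3.1]
grip_width: 0.0158
```

```bash
python3 go.py .5787 .0367 .09 88.6
```

```text
t 6.53 pos [0.5659 0.0335 0.1724] rot [-178.38    0.66   89.05] grip 0.0158 F [ 0.3 -0.2 -3.1] T [0.107 0.026 0.007]
turn(tool) [-1.62  0.66  0.44] shift now [0.44 1.51 8.2 ] shift after turn [0.35 1.27 8.24] q [-38.  13.  36.  99.  -7.  73.  -1.]
```

Emit:
servo_tool:
  plan:
    - [0,[0.2,0.7,0.8],[-1.6,0.7,0.4]]
    - [0,[0.2,0.6,1.5],[0,0,0]]
    - [0,[0,0,2],[0,0,0]]
    - [0,[0,0,2],[0,0,0]]
    - [0,[0,0,1.2],[0,0,0]]
    - [0,[0,0,0.4],[0,0,0]]
    - [0,[0,0,0],[0,0,0]]

```text
time_s: 7.12
tool_pos: [0.5721, 0.0456, 0.0852]
tool_rot: [-179.4, -0.3, 89.0]
force: [0.0, -0.3, -3.3]
grip_width: 0.0156
```

```bash
python3 go.py .5787 .0367 .052 88.6; python3 - <<'E'
from h import *
import pickle
t=cam('top');s=cam('side');pickle.dump((t,s,pose()[:2]),open('p2.pkl','wb'))
a=cv2.resize(t['image'][140:220,235:345],None,fx=4,fy=4,interpolation=cv2.INTER_CUBIC)
b=cv2.resize(s['image'][180:275,285:375],None,fx=4,fy=4,interpolation=cv2.INTER_CUBIC)
o=np.zeros((380,800,3),np.uint8);o[:320,:440]=a;o[:,440:800]=b;cv2.imwrite('pics/g2.png',o)
E
```

```text
t 7.12 pos [0.5721 0.0456 0.0852] rot [-179.4    -0.3    88.97] grip 0.0156 F [ 0.  -0.3 -3.3] T [ 0.025  0.067 -0.042]
turn(tool) [-0.6  -0.3   0.37] shift now [-0.9   0.71  3.3 ] shift after turn [-0.88  0.68  3.32] q [-37.  18.  35. 104. -12.  62.   1.]
```

View pics/g2.png

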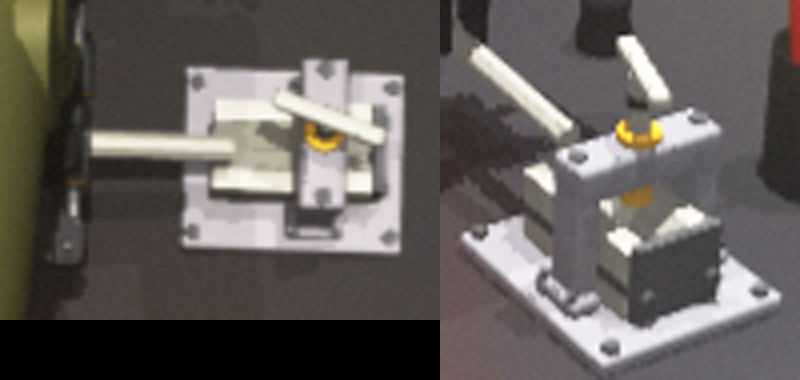

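```bash
python3 - <<'E'
from h import *
from fit import world
import pickle
t,s,(tp,tr)=pickle.load(open('p2.pkl','rb'))
U=lambda x,y:(235+(x+.5)/4-.5,140+(y+.5)/4-.5)
S=lambda x,y:(285+(x-440+.5)/4-.5,180+(y+.5)/4-.5)
z=tp[2]+.0042
h=at_z(t,*U(235,146),z);b=at_z(t,*U(95,143),z)
print('tcp',tp,'head',h,'back',b,'yaw',np.degrees(np.arctan2(*(h-b)[1::-1])))
M=R.from_euler('xyz',tr,degrees=True);print('pred head',tp+M.apply([-.1235,0,-.0042]))
print('V left mid',(at_z(t,*U(213,98),.0577)+at_z(t,*U(208,192),.0577))/2, world((.5745,-.1368,np.radians(-91.4)),(-.07,0,0)))
# side-head bottom/top
print('side head px',S(569,129), proj(s,tp+M.apply([-.1235,0,-.0042])))
print('side vblock left-top corner px',S(524,170),proj(s,world((.5745,-.1368,np.radians(-91.4)),(-.07,-.03,.0577))))
E
```

```text
tcp [0.57319301 0.04543053 0.08657994] head [ 0.56785356 -0.08080069  0.09077994] back [0.56984776 0.00883434 0.09077994] yaw -91.27450165304914
pred head [ 0.57097233 -0.07807149  0.09007414]
V left mid [ 0.57534706 -0.06536385  0.0577    ] [ 0.57621025 -0.0668209   0.        ]
side head px (316.875, 211.875) [316.72270146 209.63989289]
side vblock left-top corner px (305.625, 222.125) [304.7572489  222.36067423]
```

Emit:
servo_tool:
  plan:
    - [0,[-0.5,0.4,0.8],[-0.6,-0.3,0.4]]
    - [0,[-0.3,0.2,1],[0,0,0]]
    - [0,[0,0,1],[0,0,0]]
    - [0,[0,0,0.5],[0,0,0]]
    - [0,[0,0,0],[0,0,0]]

```text
time_s: 7.63
tool_pos: [0.5829, 0.037, 0.0544]
tool_rot: [179.4, -0.1, 88.5]
force: [-1.1, 0.5, -2.5]
grip_width: 0.0158
```

```bash
python3 go.py .5795 .0367 .052 88.6
```

```text
t 7.63 pos [0.5829 0.037  0.0544] rot [ 1.7939e+02 -1.2000e-01  8.8510e+01] grip 0.0158 F [-1.1  0.5 -2.5] T [-0.014  0.13  -0.045]
turn(tool) [ 0.61 -0.12 -0.09] shift now [-0.04 -0.34  0.24] shift after turn [-0.04 -0.34  0.24] q [-35.  20.  34. 105. -14.  58.   3.]
```

Emit:
servo_tool:
  plan:
    - [0,[0,-0.3,0.2],[0.6,0,0]]
    - [0,[0,0,0],[0,0,0]]
    - [0,[0,0,0.1],[0,0,0]]

```text
time_s: 7.88
tool_pos: [0.5801, 0.0369, 0.0512]
tool_rot: [-180.0, -0.1, 88.5]
force: [-0.7, 0.7, -0.9]
grip_width: 0.0157
```

```bash
python3 go.py .5795 .0367 .050 88.6
```

```text
t 7.88 pos [0.5801 0.0369 0.0512] rot [-1.7998e+02 -1.0000e-01  8.8500e+01] grip 0.0157 F [-0.7  0.7 -0.9] T [-0.012  0.101 -0.012]
turn(tool) [-0.02 -0.1  -0.1 ] shift now [-0.02 -0.06  0.12] shift after turn [-0.02 -0.06  0.12] q [-35.  21.  34. 105. -14.  58.   3.]
```

Emit:
servo_tool:
  plan:
    - [0,[-0.5,0,0],[0,0,0]]
    - [0,[-0.8,0,0],[0,0,0]]
    - [0,[-0.8,0,0],[0,0,0]]
    - [0,[-0.5,0,0],[0,0,0]]
    - [0,[0,0,0],[0,0,0]]

```text
time_s: 8.3
tool_pos: [0.5792, 0.0093, 0.0518]
tool_rot: [-180.0, -0.2, 88.5]
force: [0.1, -0.2, -2.3]
grip_width: 0.0154
```

```bash
python3 go.py .577 -.0483 .050 88.6
```

```text
t 8.3 pos [0.5792 0.0093 0.0518] rot [-179.97   -0.19   88.53] grip 0.0154 F [ 0.1 -0.2 -2.3] T [ 0.141  0.136 -0.011]
turn(tool) [-0.03 -0.19 -0.07] shift now [-5.76 -0.07  0.16] shift after turn [-5.76 -0.08  0.18] q [-33.  21.  35. 105. -14.  58.   6.]
```

Emit:
servo_tool:
  plan:
    - [0,[-0.3,0,0.1],[0,0,0]]
    - [0,[0,0,0.1],[0,0,0]]
    - [0,[0,0,0],[0,0,0]]

```text
time_s: 8.55
tool_pos: [0.5794, 0.0046, 0.05]
tool_rot: [180.0, -0.2, 88.4]
force: [-0.2, 2.8, -1.6]
grip_width: 0.0157
```

```bash
python3 go.py .577 -.0483 .050 88.6
```

```text
t 8.55 pos [0.5794 0.0046 0.05  ] rot [179.98  -0.2   88.41] grip 0.0157 F [-0.2  2.8 -1.6] T [ 0.183  0.132 -0.069]
turn(tool) [ 0.02 -0.2  -0.19] shift now [-5.29 -0.09 -0.01] shift after turn [-5.29 -0.11  0.  ] q [-33.  21.  35. 105. -14.  58.   7.]
```

Emit:
servo_tool:
  plan:
    - [0,[-0.5,0,-0.03],[0,0,0]]
    - [0,[-0.8,0,0],[0,0,0]]
    - [0,[-0.8,0,0],[0,0,0]]
    - [0,[-0.8,0,0],[0,0,0]]
    - [0,[-0.5,0,0],[0,0,0]]
    - [0,[0,0,0],[0,0,0]]

```text
time_s: 9.05
tool_pos: [0.578, -0.0319, 0.0501]
tool_rot: [-180.0, -0.2, 88.5]
force: [-0.1, 0.6, -1.6]
grip_width: 0.0157
```

```bash
python3 go.py .577 -.0483 .050 88.6
```

```text
t 9.05 pos [ 0.578  -0.0319  0.0501] rot [-179.97   -0.23   88.49] grip 0.0157 F [-0.1  0.6 -1.6] T [ 0.116  0.126 -0.067]
turn(tool) [-0.03 -0.23 -0.11] shift now [-1.64 -0.06 -0.  ] shift after turn [-1.64 -0.06  0.01] q [-29.  21.  36. 105. -14.  58.  11.]
```

Emit:
servo_tool:
  plan:
    - [0,[-0.4,0,0],[0,0,0]]
    - [0,[-0.4,0,0],[0,0,0]]
    - [0,[-0.3,0,0],[0,0,0]]
    - [0,[-0.3,0,0.03],[0,0,0]]

```text
time_s: 9.38
tool_pos: [0.5778, -0.0467, 0.0498]
tool_rot: [-180.0, -0.3, 88.5]
force: [-0.1, 10.2, -2.3]
grip_width: 0.0164
```

Emit:
servo_tool:
  plan:
    - [0,[-0.3,0,0],[0,0,0]]
    - [0,[-0.3,0,0],[0,0,0]]

```text
time_s: 9.55
tool_pos: [0.5778, -0.0466, 0.0495]
tool_rot: [-179.9, -0.8, 88.6]
force: [-0.6, 7.2, -1.5]
grip_width: 0.0161
```

```bash
python3 go.py .577 -.0483 .050 88.6
```

```text
t 9.55 pos [ 0.5778 -0.0466  0.0495] rot [-179.93   -0.79   88.62] grip 0.0161 F [-0.6  7.2 -1.5] T [ 1.186  0.186 -0.105]
turn(tool) [-0.07 -0.79  0.02] shift now [-0.17 -0.07 -0.06] shift after turn [-0.17 -0.07 -0.05] q [-28.  21.  36. 105. -15.  58.  13.]
```

Emit:
servo_tool:
  plan:
    - [0,[-0.2,0,0.05],[0,-0.7,0]]
    - [0,[-0.2,0,0.05],[0,0,0]]

```text
time_s: 9.72
tool_pos: [0.5781, -0.0467, 0.0485]
tool_rot: [-179.9, -0.4, 88.8]
force: [-0.3, 5.1, 1.7]
grip_width: 0.0156
```

Emit:
servo_tool:
  plan:
    - [0.5,[0,0,0],[0,0,0]]
    - [0.5,[0,0,0],[0,0,0]]
    - [0.5,[0,0,0],[0,0,0]]
    - [0.5,[0,0,0],[0,0,0]]
    - [0.5,[0,0,0],[0,0,0]]

```text
time_s: 10.13
tool_pos: [0.5798, -0.051, 0.0498]
tool_rot: [179.8, -0.1, 88.7]
force: [-0.3, 0.0, 0.1]
grip_width: 0.0397
```

```bash
python3 go.py .577 -.0466 .18 88.6
```

```text
t 10.13 pos [ 0.5798 -0.051   0.0498] rot [ 1.7983e+02 -1.2000e-01  8.8710e+01] grip 0.0397 F [-0.3  0.   0.1] T [-0.094  0.065 -0.016]
turn(tool) [ 0.17 -0.12  0.11] shift now [  0.46  -0.25 -13.02] shift after turn [  0.44  -0.29 -13.02] q [-28.  21.  36. 105. -15.  58.  13.]
```

Emit:
servo_tool:
  plan:
    - [0.7,[0.4,-0.2,-1],[0,0,0]]
    - [0.7,[0.4,0,-2],[0,0,0]]
    - [0.9,[0.4,0,-2.5],[0,0,0]]
    - [0.9,[0.4,0,-2.5],[0,0,0]]
    - [0.9,[0,0,-2.5],[0,0,0]]
    - [0.9,[0,0,-2.5],[0,0,0]]
    - [0.9,[0,0,-2],[0,0,0]]
    - [0.9,[0,0,-1],[0,0,0]]
    - [0.9,[0,0,0],[0,0,0]]

```text
time_s: 10.88
tool_pos: [0.5757, -0.037, 0.2217]
tool_rot: [179.8, 0.0, 88.4]
force: [-0.1, 0.2, -0.1]
grip_width: 0.0779
```

```bash
python3 go.py .5745 -.1368 .19 71; python3 - <<'E'
from h import *
import pickle
t=cam('top');s=cam('side');pickle.dump((t,s,pose()[:2]),open('p3.pkl','wb'))
a=cv2.resize(t['image'][140:220,235:345],None,fx=4,fy=4,interpolation=cv2.INTER_CUBIC)
b=cv2.resize(s['image'][180:275,285:375],None,fx=4,fy=4,interpolation=cv2.INTER_CUBIC)
o=np.zeros((380,800,3),np.uint8);o[:320,:440]=a;o[:,440:800]=b;cv2.imwrite('pics/g3.png',o)
E
```

```text
t 10.88 pos [ 0.5757 -0.037   0.2217] rot [1.7981e+02 1.0000e-02 8.8410e+01] grip 0.0779 F [-0.1  0.2 -0.1] T [-0.097  0.027  0.047]
turn(tool) [ 0.19 -0.02 17.41] shift now [-9.98  0.15  3.17] shift after turn [-9.47  3.14  3.17] q [-33.  11.  39.  95.  -7.  76.   5.]
```

View pics/g3.png

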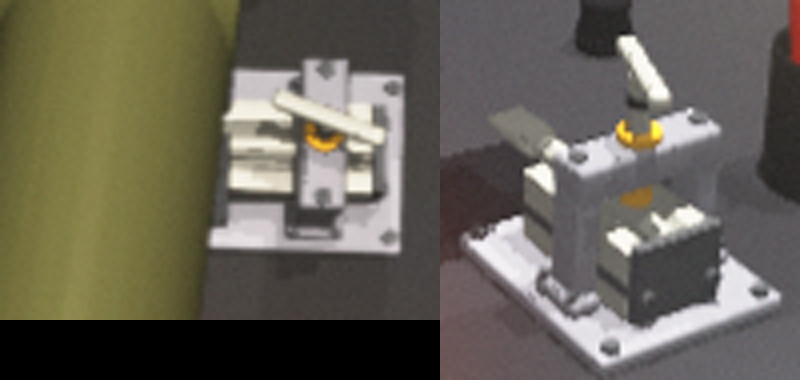

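Emit:
servo_tool:
  plan:
    - [0.9,[0,0,0],[0,0,6]]
    - [0.9,[0,0,0],[0,0,6]]
    - [0.9,[0,0,0],[0,0,5.4]]
    - [0.9,[-1,0.3,0],[0,0,0]]
    - [0.9,[-2,0.7,0],[0,0,0]]
    - [0.9,[-2,0.7,0],[0,0,0]]
    - [0.9,[-2,0.7,0],[0,0,0]]
    - [0.9,[-1.5,0.5,0],[0,0,0]]
    - [0.9,[-0.6,0.2,0],[0,0,0]]
    - [0.9,[0,0,0],[0,0,0]]

```text
time_s: 11.82
tool_pos: [0.5633, -0.1391, 0.2028]
tool_rot: [-178.6, 0.8, 71.2]
force: [-0.0, -0.5, -0.6]
grip_width: 0.0781
```

```bash
python3 go.py .5755 -.136 .19 71
```

```text
t 11.82 pos [ 0.5633 -0.1391  0.2028] rot [-178.6     0.75   71.2 ] grip 0.0781 F [-0.  -0.5 -0.6] T [-0.077  0.069 -0.012]
turn(tool) [-1.4   0.76  0.19] shift now [0.7  1.08 1.25] shift after turn [0.69 1.05 1.28] q [-26.  14.  44.  95.  -9.  76.   0.]
```

Emit:
servo_tool:
  plan:
    - [0.7,[0.5,0.6,0.3],[-1.4,0.8,0.2]]
    - [0.7,[0.2,0.4,0.7],[0,0,0]]
    - [0.7,[0,0,1],[0,0,0]]
    - [0.7,[0,0,1],[0,0,0]]
    - [0.7,[0,0,0],[0,0,0]]

```text
time_s: 12.23
tool_pos: [0.5737, -0.1334, 0.1671]
tool_rot: [-179.7, -0.0, 71.3]
force: [-1.3, -0.2, -0.6]
grip_width: 0.0621
```

```bash
python3 go.py .5755 -.136 .128 71
```

```text
t 12.23 pos [ 0.5737 -0.1334  0.1671] rot [-1.7968e+02 -2.0000e-02  7.1320e+01] grip 0.0621 F [-1.3 -0.2 -0.6] T [-0.048  0.083  0.001]
turn(tool) [-0.32 -0.02  0.32] shift now [-0.19  0.28  3.9 ] shift after turn [-0.18  0.25  3.91] q [-26.  16.  43.  97. -11.  71.   1.]
```

Emit:
servo_tool:
  plan:
    - [0.5,[-0.2,0.2,1],[-0.3,0,0.3]]
    - [0.5,[0,0,1.2],[0,0,0]]
    - [0.5,[0,0,1.2],[0,0,0]]
    - [0.4,[0,0,0.3],[0,0,0]]
    - [0.4,[0,0,0],[0,0,0]]

```text
time_s: 12.65
tool_pos: [0.5739, -0.1343, 0.1241]
tool_rot: [-179.8, 0.0, 71.2]
force: [-0.3, -0.0, 0.2]
grip_width: 0.0387
```

```bash
python3 go.py .5755 -.136 .128 71
```

```text
t 12.65 pos [ 0.5739 -0.1343  0.1241] rot [-1.7978e+02  4.0000e-02  7.1180e+01] grip 0.0387 F [-0.3 -0.   0.2] T [-0.056  0.07   0.031]
turn(tool) [-0.22  0.04  0.18] shift now [-0.11  0.2  -0.39] shift after turn [-0.11  0.2  -0.39] q [-25.  18.  42. 100. -13.  67.   2.]
```

Emit:
servo_tool:
  plan:
    - [0.2,[-0.1,0.2,-0.3],[-0.2,0,0.2]]
    - [0.2,[0,0,0],[0,0,0]]
    - [0,[0,0,0],[0,0,0]]
    - [0,[0,0,0],[0,0,0]]
    - [0,[0,0,0],[0,0,0]]
    - [0,[0,0,0],[0,0,0]]
  force: 25

```text
time_s: 13.15
tool_pos: [0.5758, -0.1363, 0.1281]
tool_rot: [180.0, 0.0, 70.9]
force: [-0.5, -0.4, -2.5]
grip_width: 0.0116
```

```bash
python3 go.py .5755 -.136 .128 71
```

```text
t 13.15 pos [ 0.5758 -0.1363  0.1281] rot [1.7998e+02 2.0000e-02 7.0930e+01] grip 0.0116 F [-0.5 -0.4 -2.5] T [-0.114  0.1   -0.034]
turn(tool) [ 0.02  0.02 -0.07] shift now [ 0.02 -0.04  0.01] shift after turn [ 0.02 -0.04  0.01] q [-25.  18.  42. 100. -13.  67.   2.]
```

Emit:
servo_tool:
  plan:
    - [0,[0,0,0.02],[0,0,6]]
    - [0,[0,0,0.02],[0,0,6]]
    - [0,[0,0,0.02],[0,0,6]]
    - [0,[0,0,0.02],[0,0,6]]
    - [0,[0,0,0.02],[0,0,6]]
    - [0,[0,0,0],[0,0,0]]
    - [0,[0,0,0],[0,0,0]]

```text
time_s: 13.73
tool_pos: [0.5759, -0.1365, 0.1271]
tool_rot: [179.9, -0.0, 39.8]
force: [0.4, 0.2, -1.2]
grip_width: 0.0119
```

```bash
python3 go.py .5755 -.136 .127 40.9
```

```text
t 13.73 pos [ 0.5759 -0.1365  0.1271] rot [ 1.7988e+02 -2.0000e-02  3.9760e+01] grip 0.0119 F [ 0.4  0.2 -1.2] T [-0.152  0.09   0.072]
turn(tool) [ 0.12 -0.02 -1.14] shift now [ 0.   -0.07  0.01] shift after turn [ 0.   -0.07  0.01] q [-29.  19.  48. 100. -15.  67. -27.]
```

```bash
cat > tq.py <<'E'
from h import *
import sys
v=[]
for i in range(int(sys.argv[1])):
    env.read_camera('side'); o=env.get_obs(); v.append(np.r_[o['wrist_torque'],o['force']])
v=np.array(v); print('t',round(o['time_s'],2),np.array(o['tool_pos']).round(4),np.round(o['tool_rot'],1),'Tz',v[:,2].round(3),'mean',v.mean(0).round(3),'q7',o['qpos'][6].round(0))
E
python3 tq.py 8
```

```text
t 14.13 [ 0.5759 -0.1366  0.1271] [179.9  -0.   39.6] Tz [ 0.01   0.006  0.01  -0.     0.004  0.017 -0.005  0.01 ] mean [-0.175  0.099  0.006  0.128 -0.034 -1.72 ] q7 -27.0
```

Emit:
servo_tool:
  plan:
    - [0,[0,0,0.02],[0,0,6]]
    - [0,[0,0,0.02],[0,0,6]]
    - [0,[0,0,0.02],[0,0,6]]
    - [0,[0,0,0.02],[0,0,6]]
    - [0,[0,0,0.02],[0,0,6]]
    - [0,[0,0,0],[0,0,0]]

```text
time_s: 14.63
tool_pos: [0.5758, -0.1368, 0.126]
tool_rot: [179.9, -0.1, 8.4]
force: [0.3, -0.4, -2.1]
grip_width: 0.0118
```

```bash
python3 tq.py 6
```

```text
t 14.93 [ 0.5758 -0.1367  0.1261] [ 1.8e+02 -1.0e-01  8.6e+00] Tz [-0.024  0.005  0.026  0.002  0.059  0.031] mean [-0.172  0.111  0.016 -0.003 -0.076 -2.049] q7 -56.0
```

Emit:
servo_tool:
  plan:
    - [0,[0,0,0.02],[0,0,6]]
    - [0,[0,0,0.02],[0,0,6]]
    - [0,[0,0,0.02],[0,0,6]]
    - [0,[0,0,0.02],[0,0,6]]
    - [0,[0,0,0],[0,0,0]]

```text
time_s: 15.35
tool_pos: [0.5756, -0.137, 0.1252]
tool_rot: [-179.9, -0.1, -16.1]
force: [0.1, 0.2, -1.9]
grip_width: 0.0117
```

```bash
python3 tq.py 6
```

```text
t 15.65 [ 0.5756 -0.1369  0.1253] [-1.799e+02 -1.000e-01 -1.590e+01] Tz [ 0.041  0.018 -0.014  0.003  0.029  0.037] mean [-0.2    0.135  0.019  0.381 -0.436 -2.66 ] q7 -78.0
```

Emit:
servo_tool:
  plan:
    - [0,[0,0,0.02],[0,0,6]]
    - [0,[0,0,0.02],[0,0,6]]
    - [0,[0,0,0.02],[0,0,6]]
    - [0,[0,0,0.02],[0,0,6]]
    - [0,[0,0,0],[0,0,0]]

```text
time_s: 16.07
tool_pos: [0.5754, -0.1371, 0.1244]
tool_rot: [-179.8, -0.0, -40.6]
force: [0.2, -0.7, -1.7]
grip_width: 0.0117
```

```bash
python3 tq.py 6
```

```text
t 16.37 [ 0.5753 -0.137   0.1244] [-179.7   -0.   -40.4] Tz [-0.035  0.044 -0.009  0.017 -0.003 -0.023] mean [-2.160e-01  1.490e-01 -1.000e-03  1.380e-01 -4.570e-01 -2.775e+00] q7 -99.0
```

Emit:
servo_tool:
  plan:
    - [0,[0,0,0.02],[0,0,6]]
    - [0,[0,0,0.02],[0,0,6]]
    - [0,[0,0,0.02],[0,0,6]]
    - [0,[0,0,0.02],[0,0,6]]
    - [0,[0,0,0],[0,0,0]]

```text
time_s: 16.78
tool_pos: [0.5752, -0.137, 0.1238]
tool_rot: [-179.7, 0.2, -65.1]
force: [0.2, 0.3, -3.2]
grip_width: 0.0115
```

```bash
python3 tq.py 8; python3 go.py .5755 -.1365 .2 -64
```

```text
t 17.18 [ 0.5752 -0.137   0.1239] [-179.7    0.2  -64.9] Tz [0.055 0.017 0.045 0.055 0.057 0.075 0.075 0.045] mean [-0.182  0.119  0.053  0.372 -0.502 -3.216] q7 -122.0
t 17.18 pos [ 0.5752 -0.137   0.1239] rot [-179.65    0.18  -64.94] grip 0.0114 F [ 0.5 -0.7 -3. ] T [-0.252  0.113  0.045]
turn(tool) [-0.35  0.17 -0.94] shift now [-0.06 -0.1  -7.61] shift after turn [-0.03 -0.05 -7.61] q [ -42.   28.   68.  101.  -28.   70. -122.]
```

Emit:
servo_tool:
  plan:
    - [0.4,[0,0,0],[0,0,0]]
    - [0.4,[0,0,0],[0,0,0]]
    - [0.4,[0,0,0],[0,0,0]]
    - [0.6,[0,0,-0.5],[0,0,0]]
    - [0.6,[0,0,-1],[0,0,0]]
    - [0.6,[0,0,-1.5],[0,0,0]]
    - [0.6,[0,0,-1.5],[0,0,0]]
    - [0.6,[0,0,-0.8],[0,0,0]]
    - [0.6,[0,0,0],[0,0,0]]

```text
time_s: 17.93
tool_pos: [0.5766, -0.1379, 0.1857]
tool_rot: [-179.4, 0.1, -64.9]
force: [0.3, 0.1, -0.8]
grip_width: 0.0516
```

```bash
python3 go.py .5755 -.137 .18 116; python3 - <<'E'
from h import *
t=cam('top');s=cam('side')
a=cv2.resize(t['image'][140:220,235:345],None,fx=4,fy=4,interpolation=cv2.INTER_CUBIC)
b=cv2.resize(s['image'][180:275,285:375],None,fx=4,fy=4,interpolation=cv2.INTER_CUBIC)
o=np.zeros((380,800,3),np.uint8);o[:320,:440]=a;o[:,440:800]=b;cv2.imwrite('pics/g4.png',o)
E
```

```text
t 17.93 pos [ 0.5766 -0.1379  0.1857] rot [-1.7938e+02  1.1000e-01 -6.4900e+01] grip 0.0516 F [ 0.3  0.1 -0.8] T [-0.004  0.156  0.019]
turn(tool) [1.700e-01 9.700e-01 1.791e+02] shift now [-0.13  0.06  0.57] shift after turn [ 0.13 -0.06  0.57] q [ -43.   23.   68.   97.  -23.   75. -125.]
```

View pics/g4.png

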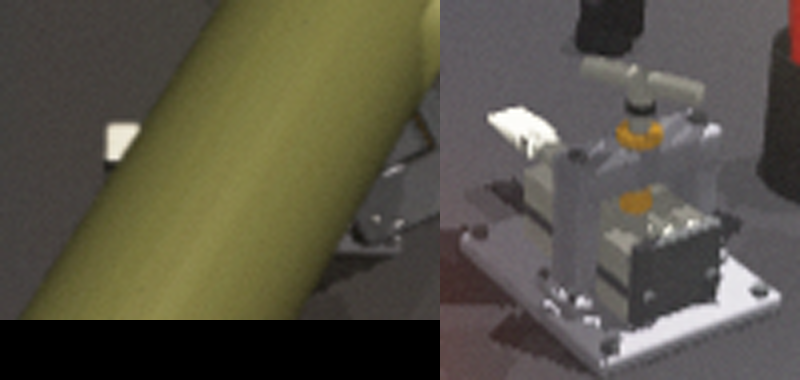

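Emit:
servo_tool:
  plan:
    - [0.6,[0,0,0],[0,0,-7]]
    - [0.6,[0,0,0],[0,0,-7]]
    - [0.6,[0,0,0],[0,0,-7]]
    - [0.6,[0,0,0],[0,0,-7]]
    - [0.6,[0,0,0],[0,0,-7]]
    - [0.6,[0,0,0],[0,0,-7]]
    - [0.6,[0,0,0],[0,0,-7]]
    - [0.6,[0,0,0],[0,0,-7]]
    - [0.6,[0,0,0],[0,0,-7]]
    - [0.6,[0,0,0],[0,0,-7]]
    - [0.6,[0,0,0],[0,0,-7]]
    - [0.6,[0,0,0],[0,0,-7]]

```text
time_s: 19.03
tool_pos: [0.57, -0.1346, 0.1751]
tool_rot: [-179.4, 0.3, 21.1]
force: [0.6, 0.3, -0.2]
grip_width: 0.0525
```

```bash
python3 go.py .5755 -.137 .18 116; python3 - <<'E'
from h import *
from fit import s
S=lambda x,y:(285+(x-440+.5)/4-.5,180+(y+.5)/4-.5)
for z in(.139,.143):
    e=[at_z(s,*S(*a),z) for a in((585,68),(701,88))];d=e[1]-e[0];print(e,(e[0]+e[1])/2,np.linalg.norm(d),np.degrees(np.arctan2(d[1],d[0])))
E
```

```text
t 19.03 pos [ 0.57   -0.1346  0.1751] rot [-179.41    0.28   21.14] grip 0.0525 F [ 0.6  0.3 -0.2] T [-0.114  0.107 -0.006]
turn(tool) [ -0.68  -0.28 -94.86] shift now [ 0.43  0.41 -0.5 ] shift after turn [-0.45  0.39 -0.49] q [-31.  17.  51.  97. -14.  73. -47.]
[array([ 0.56135196, -0.10442147,  0.139     ]), array([ 0.60038979, -0.15741274,  0.139     ])] [ 0.58087088 -0.1309171   0.139     ] 0.06581813244087777 -53.62151491723166
[array([ 0.5567953 , -0.11034021,  0.143     ]), array([ 0.59552834, -0.16291774,  0.143     ])] [ 0.57616182 -0.13662897  0.143     ] 0.06530424612487645 -53.62151491723164
```

Emit:
servo_tool:
  plan:
    - [0.6,[0.4,0.4,-0.4],[-0.6,-0.3,-7]]
    - [0.6,[0,0,0],[0,0,-7]]
    - [0.6,[0,0,0],[0,0,-7]]
    - [0.6,[0,0,0],[0,0,-7]]
    - [0.6,[0,0,0],[0,0,-7]]
    - [0.6,[0,0,0],[0,0,-7]]
    - [0.6,[0,0,0],[0,0,-7]]
    - [0.6,[0,0,0],[0,0,-7]]
    - [0.6,[0,0,0],[0,0,-7]]
    - [0.6,[0,0,0],[0,0,-7]]
    - [0.6,[0,0,0],[0,0,-7]]
    - [0.6,[0,0,0],[0,0,-7]]
    - [0.6,[0,0,0],[0,0,-7]]
    - [0.6,[0,0,0],[0,0,-6]]
    - [0.6,[0,0,0],[0,0,0]]

```text
time_s: 20.28
tool_pos: [0.5664, -0.134, 0.1653]
tool_rot: [-178.3, -0.9, 120.7]
force: [0.8, 0.7, 0.5]
grip_width: 0.0527
```

```bash
python3 go.py .5755 -.1367 .155 123; python3 - <<'E'
from h import *
t=cam('top');s=cam('side')
a=cv2.resize(t['image'][140:220,235:345],None,fx=4,fy=4,interpolation=cv2.INTER_CUBIC)
b=cv2.resize(s['image'][180:275,285:375],None,fx=4,fy=4,interpolation=cv2.INTER_CUBIC)
o=np.zeros((380,800,3),np.uint8);o[:320,:440]=a;o[:,440:800]=b;cv2.imwrite('pics/g5.png',o)
E
```

```text
t 20.28 pos [ 0.5664 -0.134   0.1653] rot [-178.33   -0.91  120.7 ] grip 0.0527 F [0.8 0.7 0.5] T [-0.106 -0.016 -0.017]
turn(tool) [-1.65 -0.94 -2.28] shift now [-0.71  0.67  1.  ] shift after turn [-0.72  0.62  1.03] q [-19.  15.  35.  97.  -8.  73.  48.]
```

View pics/g5.png

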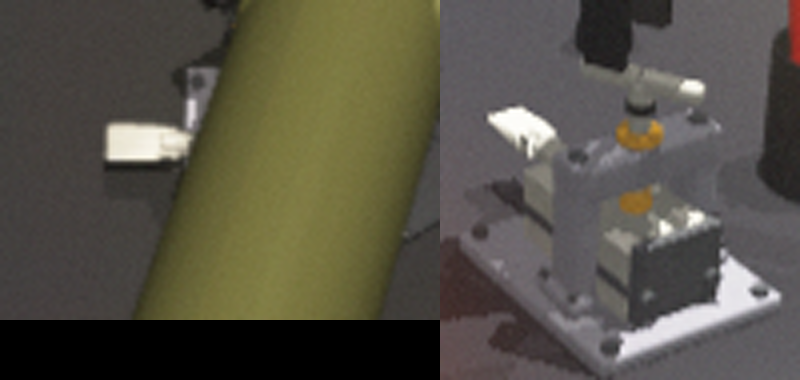

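Emit:
servo_tool:
  plan:
    - [0.6,[-0.4,0.4,0],[-1.6,-0.9,0]]
    - [0.6,[-0.3,0.3,0],[0,0,0]]
    - [0.6,[0,0,0],[0,0,0]]

```text
time_s: 20.63
tool_pos: [0.576, -0.1363, 0.1644]
tool_rot: [-179.9, -0.0, 119.9]
force: [-0.2, 0.0, 1.1]
grip_width: 0.0519
```

```bash
python3 go.py .5755 -.1367 .124 121.5
```

```text
t 20.63 pos [ 0.576  -0.1363  0.1644] rot [-1.7990e+02 -3.0000e-02  1.1995e+02] grip 0.0519 F [-0.2  0.   1.1] T [-0.061 -0.007 -0.051]
turn(tool) [-0.1  -0.03 -1.55] shift now [-0.01 -0.06  4.04] shift after turn [-0.01 -0.07  4.04] q [-19.  15.  35.  97.  -9.  71.  48.]
```

Emit:
servo_tool:
  plan:
    - [0.5,[0,0,0.8],[0,0,-1.5]]
    - [0.5,[0,0,1.2],[0,0,0]]
    - [0.4,[0,0,1.2],[0,0,0]]
    - [0.4,[0,0,0.5],[0,0,0]]
    - [0.4,[0,0,0],[0,0,0]]

```text
time_s: 21.05
tool_pos: [0.5761, -0.136, 0.1242]
tool_rot: [-179.8, -0.1, 121.2]
force: [-0.2, -0.1, -0.2]
grip_width: 0.0367
```

```bash
python3 go.py .5755 -.1367 .124 121.5
```

```text
t 21.05 pos [ 0.5761 -0.136   0.1242] rot [-1.7975e+02 -9.0000e-02  1.2116e+02] grip 0.0367 F [-0.2 -0.1 -0.2] T [-0.042 -0.012 -0.056]
turn(tool) [-0.25 -0.09 -0.34] shift now [-0.03 -0.08  0.02] shift after turn [-0.03 -0.08  0.02] q [-18.  17.  34. 100. -10.  67.  50.]
```

Emit:
servo_tool:
  plan:
    - [0,[0,0,0],[0,0,0]]
    - [0,[0,0,0],[0,0,0]]
    - [0,[0,0,0],[0,0,0]]
    - [0,[0,0,0],[0,0,0]]
    - [0,[0,0,0],[0,0,0]]
    - [0,[0,0,0],[0,0,0]]

```text
time_s: 21.55
tool_pos: [0.5755, -0.1362, 0.1238]
tool_rot: [-179.6, -0.1, 121.1]
force: [-0.7, 0.0, -2.9]
grip_width: 0.0117
```

```bash
python3 tq.py 8; python3 go.py .5755 -.1367 .124 121.5
```

```text
t 21.95 [ 0.5755 -0.1362  0.1237] [-1.796e+02 -1.000e-01  1.211e+02] Tz [ 0.032 -0.022 -0.033 -0.034 -0.065 -0.021 -0.042  0.027] mean [-0.051  0.035 -0.02  -0.017 -0.17  -1.386] q7 50.0
t 21.95 pos [ 0.5755 -0.1362  0.1237] rot [-1.7964e+02 -1.3000e-01  1.2107e+02] grip 0.0116 F [ 1.  -0.1 -1.2] T [-0.068  0.023  0.027]
turn(tool) [-0.36 -0.13 -0.43] shift now [-0.04 -0.03 -0.03] shift after turn [-0.04 -0.03 -0.03] q [-18.  17.  34. 100. -10.  67.  50.]
```

Emit:
servo_tool:
  plan:
    - [0,[0,0,0.02],[0,0,5]]
    - [0,[0,0,0.02],[0,0,5]]
    - [0,[0,0,0.02],[0,0,5]]
    - [0,[0,0,0.02],[0,0,5]]
    - [0,[0,0,0],[0,0,0]]

```text
time_s: 22.37
tool_pos: [0.5757, -0.1363, 0.1234]
tool_rot: [-179.6, 0.0, 100.3]
force: [-0.3, 0.4, -1.7]
grip_width: 0.012
```

```bash
python3 tq.py 8
```

```text
t 22.77 [ 0.5757 -0.1363  0.1234] [-179.6    0.   100.4] Tz [0.052 0.119 0.112 0.032 0.136 0.117 0.082 0.13 ] mean [-0.133  0.062  0.097 -0.822 -0.286 -1.612] q7 30.0
```

Emit:
servo_tool:
  plan:
    - [0,[0,0,0.02],[0,0,5]]
    - [0,[0,0,0.02],[0,0,5]]
    - [0,[0,0,0.02],[0,0,4]]
    - [0,[0,0,0],[0,0,0]]

```text
time_s: 23.1
tool_pos: [0.5757, -0.1364, 0.1232]
tool_rot: [-179.7, 0.1, 86.0]
force: [-0.6, -1.1, -1.7]
grip_width: 0.0113
```

```bash
python3 tq.py 14
```

```text
t 23.8 [ 0.5757 -0.1364  0.1231] [-1.797e+02  1.000e-01  8.610e+01] Tz [0.196 0.233 0.159 0.195 0.196 0.175 0.178 0.225 0.195 0.204 0.205 0.154
 0.148 0.193] mean [-0.154  0.089  0.19  -0.471 -0.021 -1.867] q7 17.0
```

Emit:
servo_tool:
  plan:
    - [0.5,[0,0,0],[0,0,0]]
    - [0.5,[0,0,0],[0,0,0]]
    - [0.5,[0,0,0],[0,0,0]]
    - [0.5,[0,0,0],[0,0,0]]
    - [0.6,[0,0,-0.6],[0,0,0]]
    - [0.6,[0,0,-1.2],[0,0,0]]
    - [0.6,[0,0,-2],[0,0,0]]
    - [0.6,[0,0,-2.5],[0,0,0]]
    - [0.6,[0,0,-2.5],[0,0,0]]
    - [0.6,[0,0,-2],[0,0,0]]
    - [0.6,[2,0,-1],[0,0,0]]
    - [0.6,[3,0,0],[0,0,0]]
    - [0.6,[3,0,0],[0,0,0]]
    - [0.6,[3,0,0],[0,0,0]]
    - [0.6,[3,0,0],[0,0,0]]
    - [0.6,[3,0,0],[0,0,0]]
    - [0.6,[3,0,0],[0,0,0]]
    - [0.6,[2,0,0],[0,0,0]]
    - [0.6,[1,0,0],[0,0,0]]
    - [0.6,[0,0,0],[0,0,0]]

```text
time_s: 25.47
tool_pos: [0.5987, 0.0979, 0.2692]
tool_rot: [178.9, -0.2, 85.3]
force: [-0.1, -0.0, -0.2]
grip_width: 0.0525
```

```bash
python3 go.py .5755 -.1367 .124 121.5; python3 - <<'E'
from h import *
t=cam('top');s=cam('side')
a=cv2.resize(t['image'][140:220,235:345],None,fx=4,fy=4,interpolation=cv2.INTER_CUBIC)
b=cv2.resize(s['image'][180:275,285:375],None,fx=4,fy=4,interpolation=cv2.INTER_CUBIC)
o=np.zeros((380,800,3),np.uint8);o[:320,:440]=a;o[:,440:800]=b;cv2.imwrite('pics/g6.png',o)
E
```

```text
t 25.47 pos [0.5987 0.0979 0.2692] rot [178.93  -0.24  85.31] grip 0.0525 F [-0.1 -0.  -0.2] T [-0.069  0.071 -0.006]
turn(tool) [  1.11   0.11 -36.19] shift now [-23.63  -0.67  14.41] shift after turn [-18.79 -14.24  14.52] q [-41.  12.  34.  88.  -7.  81. -11.]
```

View pics/g6.png

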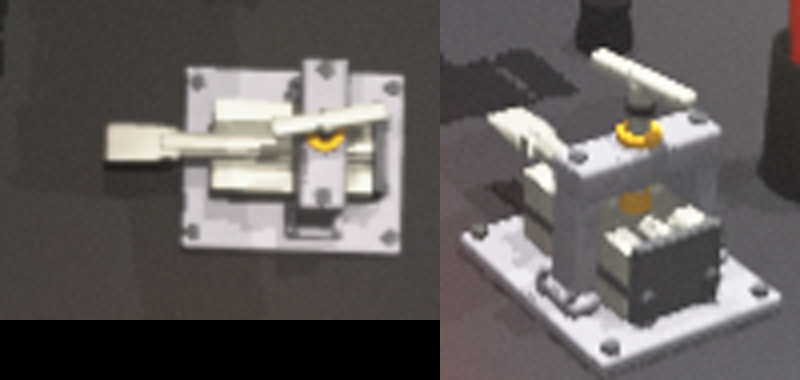

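```bash
python3 - <<'E'
from h import *
from fit import t,world
U=lambda x,y:(235+(x+.5)/4-.5,140+(y+.5)/4-.5)
p=(.5745,-.1368,np.radians(-91.4))
print('blade tip',at_z(t,*U(104,143),.053),'expected',world(p,(-.14,0,.053)))
print('stop near face px x',[(proj(t,world(p,(.035,y,.058)))-[235,140])*4 for y in(-.02,.02)], 'tip exp px',(proj(t,world(p,(-.14,0,.053)))-[235,140])*4)
e=[at_z(t,*U(*a),.14) for a in((275,127),(388,110))];d=e[1]-e[0];print(np.linalg.norm(d),np.degrees(np.arctan2(d[1],d[0])))
E
```

```text
blade tip [0.57756342 0.00506515 0.053     ] expected [0.5779205  0.00315821 0.053     ]
stop near face px x [array([370.32795352, 175.73567232]), array([371.01921022, 116.08734579])] tip exp px [105.38405294 140.96784738]
0.07029190629763082 -81.24104730266802
```

```bash
python3 -c "
from cell import env
print(env.sign_off(), env.get_obs()['time_s'])"
```

```text
the job is handed in; nothing more can be done
the job is handed in; nothing more can be done
```

The chisel is clamped in the V-block. I laid it in head first, slid it under the screw to the stop plate, and tightened the T-handle in two grips. I then let go, moved clear and handed in at about 25.5 s.

- **Clamping torque:** with the hand at rest it averaged about 0.19 N m over 14 readings (0.15 to 0.23), against a firm value of 0.18. It rose faster at the end than the stated 0.2 N m per rad. With the bar gripped but slack, the sensor read about -0.02 N m, so the true value could be about 0.02 higher.
- **Spring-back:** in the last picture the bar had turned back about 12° (0.22 rad), slightly more than the stated 0.1 to 0.2 rad. That is within how well I can measure it from the picture.
- **Stop plate:** the chisel stalled at the stop with 7 to 10 N of push, and further push commands did not move it. The stall point was 1.7 mm short of what I calculated. The final blade-tip position was also 1.9 mm short. Both fit the camera's 2 mm calibration error, but the head contact itself was hidden from view.
- **Bystanders:** I moved only the chisel and the T-handle, and saw no sign of contact with anything else. I did not take a final full-scene picture to confirm it.

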